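# Make up two spice-shop gift sets

## Robot

A 7-joint arm with a two-finger parallel gripper is mounted at the origin on the work surface. World frame = base frame: x ahead of the robot, y to its left, z up, the work surface at z = 0. Lengths are in m, angles in rad, forces in N, time in s.
With the tool pointing down it reaches from about 0.375 to 0.925 m from the base axis. Payload 3.1 kg.
Tool frame: the origin (TCP) lies midway between the tips of the shut fingers; the grasp point (between the pads) lies grasp_offset behind it (grasp_offset is the distance from the TCP to the grasp point, in m); z points along the fingers, y is the line along which they close (so a half turn about z gives the same grasp; the last joint's range is limited). The gripper opens to 85 mm and grips with 20 to 120 N. Pads are 22 mm wide; open, the fingers measure 114 mm over their backs; the gripper's body (76 mm by 85 mm) begins 54 mm behind the grasp point. The pads swing forward as they close: fully open they stand 13 mm farther back than shut.
Start: joints at [1.016, 0.383, 0.044, 1.598, -0.018, 1.161, -0.05], TCP at [0.287, -0.583, 0.231] pointing down, gripper open.
Joint ranges: [-2.61, 2.61], [-0.41, 2.15], [-1.48, 1.57], [0, 2.5], [-1.57, 4.71], [0.05, 1.97], [-2.85, 2.85]. Speed limits (rad/s): [2.79, 2.79, 3.14, 3.14, 3.14, 3.14, 3.14].

## Interface

Orientations are given as a 3x3 rotation matrix whose columns are the frame's x, y, z axes.
In Python, from cell import read_state, camera, camera_info, job_done, grasp_offset gives the robot as it stands.
- The arm moves only by the tool jog_arm, never from a script. Its argument "motion" is a list that holds one entry, the list of rows, each a list of 7 numbers: the turn, a rotation vector about the tool's x, y, z in degrees, then the shift along the tool's x, y, z in cm, then the opening, from 0 (shut) to 1 (fully open). In form: [[[rx, ry, rz, dx, dy, dz, fingers], ...]]. A call has exactly 8 rows; each row shifts and turns the commanded pose from where the row before left it, along the tool's axes as they then stand; what a row does not reach is not made up. A row lasts 1/8 s, in which the tool goes at most 62.5 mm and 10.7 degrees, less where a joint would pass 70% of its speed; a pose out of reach is approached as far as the arm can. A call with a gripper value outside its range is refused whole. The fingers move at their own pace and stop on an object; "squeeze" is the grip in N (left out, the last holds). Time passes only in rows, so rows that do not move let the fingers close, or fill a call up. It gives the time, the measured TCP pose, the force, the opening and the grip force at its end, in the units of the state.
- read_state(): the state, without advancing time (a new reading comes with each control period).
- camera(name): name is "scene" or "top" or "wrist"; returns the picture (480x640x3 uint8, red, green, blue); there is no depth.
- camera_info(name): a dict with "vfov" (degrees; the focal length in pixels is half the picture's height over the tangent of half this angle, whatever the lens; pixels are square), "cx", "cy" (the principal point, pixels), "camera_from_world" (4x4, takes a point from world to camera coordinates). Camera axes: x right, y down, z forward; pixel columns grow to the right and rows downward; lengths in m; the calibration is good to about 2 mm. A picture is of the moment at which its call begins: read the wrist's pose just before it. camera_info takes no time and is no camera call; for the wrist camera it gives the pose at the moment of the call.
- job_done(): hands the job in; it is judged then, once.
The state is a dict: "clock": time; "joint_pos": joint angles; "joint_vel": joint speeds; "effort": joint torques, N m; "position": TCP position; "tool_rot": TCP orientation; "force": force on the tool from outside, world axes, zero at the start; "wrist_torque": the same for the moment, N m; "width": opening from 0.0 (shut) to 1.0 (fully open); "finger_force": force on a finger pad.
Only numpy, scipy, OpenCV 4.12 (cv2) and the standard library are available. Lean on these libraries where they do the work, as an engineer would, in place of code of your own. Each camera call takes 0.05 s, during which the arm holds its last target. There are 200 camera calls.

## Task

Make up the two gift sets from the stock on the shop counter. In the long tray with three cells, stand the pepper mill in the middle cell, the tall jar in one end cell and the brass mortar in the other; in the short tray with two cells, stand the squat jar in one cell and the metal tin in the other. Set the pieces down upright on the floors of their cells without dropping any, and leave the bottle, the tea carton and the small bowl among the stock standing where they are.

Things in the scene. Friction and masses are not known exactly. Their poses are not given: they have to be found in the camera images.
- mill_mid (a point): Dark wooden pepper mill, standing, round, 118 mm tall: foot 50 mm wide, waist 32 mm at 55 mm up, plain cylindrical head 42 mm wide from 81 to 108 mm up (good to grip), small steel button 14 mm wide on top. 0.22 kg. The point is on its axis, half-way up (59 mm above its underside); z axis up along its axis when upright.
- jar_tall_mid (a point): Tall amber glass jar with a red screw cap, standing, 110 mm tall: a plain cylinder 50 mm wide up to 82 mm, then a 30 mm neck and a narrow cap 36 mm wide on the top 20 mm. 0.24 kg. The point is on its axis, half-way up (55 mm above its underside); z axis up along its axis when upright.
- jar_squat_mid (a point): Squat amber glass jar with a red screw cap, standing, 60 mm wide (cap 61 mm) and 58 mm tall, cap the top 20 mm. 0.20 kg. The point is on its axis, half-way up (29 mm above its underside); z axis up along its axis when upright.
- mortar_mid (a point): Small brass mortar without pestle: an open round cup on a foot, 56 mm wide at its rim (54 mm at half height, foot 48 mm), 60 mm tall, wall 4 mm. 0.35 kg. The point is on its axis, half-way up (30 mm above its underside); z axis up along its axis when upright.
- tin_mid (a point): Closed bare-metal round tin, 54 mm wide, with a lid 56 mm wide on the top 12 mm, 48 mm tall. 0.12 kg. The point is on its axis, half-way up (24 mm above its underside); z axis up along its axis when upright.
- tray3: Long light-wood tray, fixed to the counter, 260 x 90 mm outside, 14 mm high: three square cells in a row, each 80 x 80 mm inside, floor 5 mm thick, walls and dividers 5 mm thick rising 9 mm above the floor. Origin at the centre of its underside (on the counter); x axis along the row, y across it, z up. Cell centres at x = -85, 0 and +85 mm, y = 0. Hold the pieces high enough that the fingertips stay above the walls when setting down.
- tray2: Short light-wood tray, fixed to the counter, 175 x 90 mm outside, 14 mm high, two square cells side by side, made like the long one (cells 80 x 80 mm inside, floor 5 mm, walls 5 mm thick rising 9 mm above the floor). Origin at the centre of its underside; x axis along the row, y across it, z up. Cell centres at x = -42.5 and +42.5 mm, y = 0.
- bottle_mid (a point): Bystander: green glass bottle with a narrow neck, standing among the stock, 52 mm wide and 150 mm tall. The point is half-way up. Leave it alone.
- carton_mid (a point): Bystander: brown cardboard tea carton, standing among the stock, 62 x 44 mm (its x and y) and 85 mm tall. The point is at its centre. Leave it alone.
- bowl_mid (a point): Bystander: small blue ceramic bowl, standing among the stock, 76 mm wide at the rim and 36 mm tall. The point is on its axis, half-way up. Leave it alone.
Not all that is in view belongs to the job. Several things look just like the part that bears tin_mid: the one meant starts farthest to the robot's right. Leave any pink look-alike of the part that bears jar_tall_mid alone.

How it is judged:
By the outcome, as a careful person would: the job done as asked, in the order asked, and still so for the second after the job is handed in, with the robot touching nothing.
It also fails if it takes over 128 s, if anything falls off the work surface, if the arm or the gripper's body presses on something with over 40 N, if the wrist force passes 120 N, or if a joint passes its speed limit or range.

## Working session

There is one attempt and no reset: what is moved stays moved. The work goes in short steps, Python scripts to look and compute and a tool call to move; the robot and the scene stay as the last step left them, time stands still between calls to the robot, and variables do not carry over. Pictures are saved under pics/ and viewed, at most 14 in all, crops included, and the job is handed in when it is done.

Besides the shell and the picture viewer there is one more tool, called after "Emit:" as name([rows], argument=value, ...), one row to a line, values as JSON. jog_arm: Moves the arm, as the interface text tells. Its arguments: {"type":"object","properties":{"motion":{"type":"array","items":{"type":"array","items":{"type":"array","items":{"type":"number"}}}},"squeeze":{"type":"number"}},"required":["motion"]}

```bash
ls; mkdir -p pics; python3 - <<'E'
from cell import *
import cv2,numpy as np
print(grasp_offset, read_state())
for n in("scene","top"):
    i=camera_info(n);print(n,i)
    cv2.imwrite(f"pics/{n}0.png",camera(n)[:,:,::-1])
E
```

```text
pics
0.0187 {'clock': 0.0, 'joint_pos': array([ 1.01622748,  0.38384978,  0.04381442,  1.59958406, -0.0179176 ,
        1.16122431, -0.0498975 ]), 'joint_vel': array([ 0.00138875,  0.00033176,  0.00047643, -0.00214885, -0.00092074,
       -0.00038911, -0.00040597]), 'effort': array([-3.57075050e-04, -4.33463538e+01,  1.02454115e+00, -2.49514318e+01,
        1.05185865e-02,  1.13078256e-02, -1.73862865e-06]), 'position': array([ 0.28627047, -0.58249998,  0.22987266]), 'tool_rot': array([[ 8.97441097e-01,  4.41132431e-01, -1.28639083e-03],
       [ 4.41134290e-01, -8.97438046e-01,  2.34354402e-03],
       [-1.20642796e-04, -2.67066382e-03, -9.99996426e-01]]), 'force': array([-0.36547949,  0.7829155 , -0.32749817]), 'wrist_torque': array([0.01813189, 0.037595  , 0.03550728]), 'finger_force': 0.0, 'width': 1.0015429191532277}
scene {'vfov': 52.22476599126032, 'cx': 313.09247650353234, 'cy': 233.54707299488433, 'camera_from_world': array([[ 7.71167861e-01,  6.36631039e-01,  1.02448552e-03,
        -4.01323903e-01],
       [ 5.08047804e-01, -6.14440265e-01, -6.03614604e-01,
        -2.02480847e-01],
       [-3.83650307e-01,  4.66008671e-01, -7.97275586e-01,
         1.25674553e+00],
       [ 0.00000000e+00,  0.00000000e+00,  0.00000000e+00,
         1.00000000e+00]])}
top {'vfov': 50.56427073599528, 'cx': 322.01346800454854, 'cy': 237.425698925786, 'camera_from_world': array([[ 0.02576934, -0.99965303,  0.00545519, -0.03630944],
       [-0.98539383, -0.02631988, -0.16824468,  0.54295088],
       [ 0.16832989, -0.00103996, -0.98573017,  0.77405193],
       [ 0.        ,  0.        ,  0.        ,  1.        ]])}
```

View pics/top0.png

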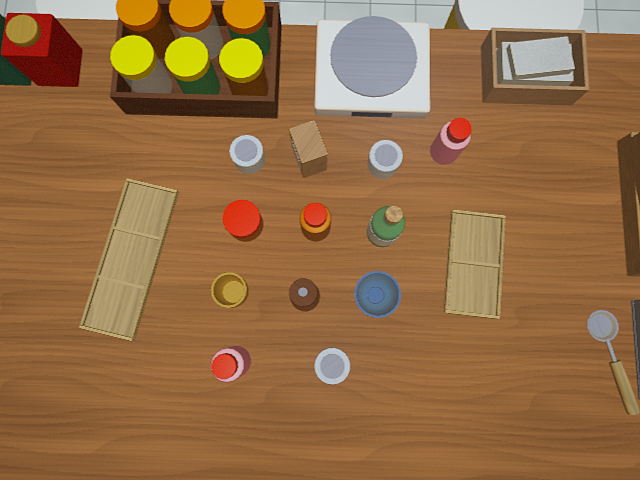

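View pics/scene0.png

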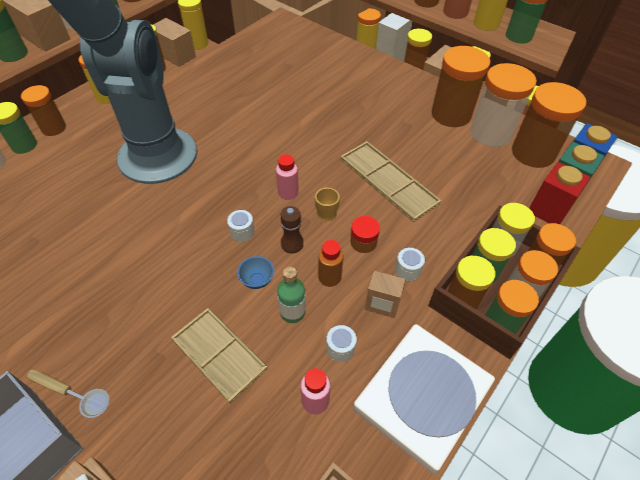

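Top view: the tins that could be meant are at px (247,152), (386,157) and (332,366). The farthest right is (386,157). The amber tall jar is at (316,215), with pink look-alikes at (455,135) and (228,366). The squat jar is at (242,218), mortar (229,290), mill (304,293), tray3 (128,260) and tray2 (475,264).

```bash
cat > h.py <<'E'
import numpy as np,cv2
from cell import *
def ray(n,uv,z,i=None):
    i=i or camera_info(n);f=240/np.tan(np.radians(i["vfov"]/2))
    T=np.array(i["camera_from_world"]);R=T[:3,:3];c=-R.T@T[:3,3]
    uv=np.atleast_2d(uv).astype(float)
    d=np.c_[(uv[:,0]-i["cx"])/f,(uv[:,1]-i["cy"])/f,np.ones(len(uv))]@R
    return c+d*((z-c[2])/d[:,2])[:,None]
def blob(img,seed,tol):
    m=np.zeros((482,642),np.uint8)
    cv2.floodFill(cv2.GaussianBlur(img,(3,3),0),m,seed,0,(tol,)*3,(tol,)*3,4|(255<<8)|cv2.FLOODFILL_FIXED_RANGE|cv2.FLOODFILL_MASK_ONLY)
    m=m[1:-1,1:-1]
    c=max(cv2.findContours(m,cv2.RETR_EXTERNAL,cv2.CHAIN_APPROX_NONE)[0],key=cv2.contourArea)
    return m,c[:,0]
E
python3 - <<'E'
from h import *
t=cv2.imread("pics/top0.png");s=cv2.imread("pics/scene0.png")
i=camera_info("top");T=i["camera_from_world"];print("cam",-T[:3,:3].T@T[:3,3])
L=[("mill",(303,292),(290,213),.118,25),("tall",(316,215),(331,248),.110,40),("squat",(242,218),(366,226),.058,40),("mortar",(234,291),(327,196),.06,50),
("tinR",(386,155),(341,338),.048,30),("tinL",(247,150),(411,258),.048,30),("tinN",(332,366),(240,219),.048,30),("bowl",(377,294),(256,268),.036,60),("bottle",(395,214),(290,271),.15,40),("pinkN",(226,366),(287,160),.11,40),("pinkF",(460,129),(315,378),.11,40)]
vis=t.copy()
for n,a,b,z,tol in L:
    o=[]
    for cam,im,p in(("top",t,a),("scene",s,b)):
        m,c=blob(im,p,tol)
        P=ray(cam,c,z)[:,:2]
        (x,y),r=cv2.minEnclosingCircle((P*1000).astype(np.float32))
        o+=[round(x),round(y),"w%d"%(2*r)]
        if cam=="top":vis[m>0]=(255,0,255)
    print(n,*o)
hsv=cv2.cvtColor(t,cv2.COLOR_BGR2HSV)
print("wood",hsv[255,125],hsv[300,120],hsv[250,460],"counter",hsv[400,300],hsv[200,60],hsv[250,540])
for n,p in(("tray3",(128,260)),("tray2",(475,264))):
    m=cv2.inRange(t,np.array([60,120,150]),np.array([190,230,255]))
    m=cv2.morphologyEx(m,cv2.MORPH_CLOSE,np.ones((7,7)))
    for c in cv2.findContours(m,cv2.RETR_EXTERNAL,cv2.CHAIN_APPROX_NONE)[0]:
        if cv2.pointPolygonTest(c,p,False)>=0:
            P=(ray("top",c[:,0],.014)[:,:2]*1000).astype(np.float32)
            print(n,cv2.minAreaRect(P)); cv2.drawContours(vis,[c],-1,(255,0,255),1)
cv2.imwrite("pics/vis.png",vis[100:400,70:520][:, :])
E
```

```text
cam [ 0.40566004 -0.02120145  0.85455301]
mill 452 4 w11 458 2 w8
tall 570 -10 w38 570 -7 w34
squat 571 109 w60 572 112 w59
mortar 548 -16 w1020 408 274 w1802
tinR 685 -124 w41 687 -120 w39
tinL 688 108 w40 688 112 w40
tinN 343 -42 w40 344 -39 w40
bowl 456 -113 w76 458 -110 w77
bottle 546 -50 w1076 610 1 w1086
pinkN 342 114 w36 345 117 w33
pinkF 711 -231 w35 713 -228 w35
wood [ 20  93 172] [ 21  96 165] [ 21  94 173] counter [ 14 149 157] [ 15 164 143] [ 15 159 152]
tray3 ((507.1579284667969, 294.7651062011719), (99.67404174804688, 259.80706787109375), 77.95172882080078)
tray2 ((514.4693603515625, -267.12615966796875), (114.46717834472656, 174.54637145996094), 84.7620620727539)
```

View pics/vis.png

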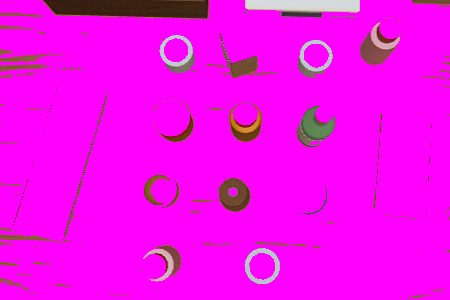

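The crop shows the caps, tin discs, button and bowl masks fit well: sizes match and the two views agree within about 3 mm. The mortar flood and the tray mask leaked onto the counter, so I'll redo those with hue and saturation.

```bash
python3 - <<'E'
from h import *
vis=[]
for cam,ps,mp in(("top",((128,262),(475,266)),(229,290)),("scene",((390,178),(220,352)),(327,200))):
    t=cv2.imread(f"pics/{cam}0.png");h=cv2.cvtColor(t,cv2.COLOR_BGR2HSV)
    m=((h[...,1]<130)&(h[...,0]>16)&(h[...,0]<30)&(h[...,2]>90)).astype(np.uint8)*255
    m=cv2.morphologyEx(m,cv2.MORPH_CLOSE,np.ones((3,3)))
    m=cv2.morphologyEx(m,cv2.MORPH_OPEN,np.ones((5,5)))
    for c in cv2.findContours(m,cv2.RETR_EXTERNAL,cv2.CHAIN_APPROX_NONE)[0]:
        for k,p in zip((3,2),ps):
            if abs(cv2.pointPolygonTest(c,p,True))<12 or cv2.pointPolygonTest(c,p,False)>0:
                P=(ray(cam,c[:,0],.012)[:,:2]*1000).astype(np.float32)
                print(cam,"tray",k,np.round(cv2.minAreaRect(P)[0]),np.round(cv2.minAreaRect(P)[1]),cv2.minAreaRect(P)[2]); cv2.drawContours(t,[c],-1,(255,0,255),1)
    x,y=mp; sub=h[y-30:y+30,x-30:x+30]
    mm=((sub[...,0]>18)&(sub[...,0]<32)&(sub[...,1]>140)).astype(np.uint8)*255
    mm=cv2.morphologyEx(mm,cv2.MORPH_OPEN,np.ones((3,3)))
    c=max(cv2.findContours(mm,cv2.RETR_EXTERNAL,cv2.CHAIN_APPROX_NONE)[0],key=cv2.contourArea)[:,0]+[x-30,y-30]
    P=(ray(cam,c,.06)[:,:2]*1000).astype(np.float32)
    print(cam,"mortar",cv2.minEnclosingCircle(P),cv2.boundingRect(c.astype(np.int32)),P.min(0),P.max(0))
    cv2.drawContours(t,[c.astype(np.int32)],-1,(255,0,255),1);vis.append(t[150:430,80:560] if cam=="top" else t[120:400,120:480+120])
print("carton top", ray("top",[[290,134],[312,122],[326,144],[303,155]],.085)[:,:2]*1000, "bottle",ray("top",[394,214],.15)*1000)
cv2.imwrite("pics/vis2.png",np.vstack(vis))
E
```

```text
top tray 2 [ 513. -279.] [ 91. 174.] 84.84716033935547
top tray 3 [508. 298.] [ 94. 259.] 77.81715393066406
top mortar ((451.6591796875, 114.13493347167969), 25.438398361206055) (218, 278, 29, 30) [428.1161   94.01301] [473.66327 138.09258]
scene tray 2 [ 517. -277.] [ 91. 179.] 85.07865905761719
scene tray 3 [510. 300.] [ 98. 266.] 77.8525161743164Traceback (most recent call last):
  File "<stdin>", line 16, in <module>
ValueError: max() iterable argument is empty
```

```bash
cat >> h.py <<'E'
from scipy.spatial.transform import Rotation as Ro
def go(x,y,z,yaw):
    "totals to a tool-down target (mm, deg): turn (tool axes), and shift in the target's tool axes and present ones, cm"
    s=read_state();a=np.radians(yaw);c,n=np.cos(a),np.sin(a)
    Rt=np.array([[c,n,0],[n,-c,0],[0,0,-1]]);R=s["tool_rot"];d=np.array([x,y,z])/1000-s["position"]
    print("t%.1f at"%s["clock"],np.round(s["position"]*1000),"yaw%.1f"%np.degrees(np.arctan2(R[1,0],R[0,0])),"w%.2f F"%s["width"],np.round(s["force"],1))
    print(" turn",np.round(Ro.from_matrix(R.T@Rt).as_rotvec(True),1),"shift new",np.round(Rt.T@d*100,2),"old",np.round(R.T@d*100,2))
E
python3 - <<'E'
from h import *
go(455,3,230,-12.2)
t=cv2.imread("pics/top0.png")
print(ray("top",[229.5,290],.06)*1000)
for cam,ctr,s in(("top",[(509,299),(592,281),(426,317),(557,-282),(473,-274),(686,-122)],1),):
    pass
cv2.imwrite("pics/c.png",np.hstack([cv2.resize(t[260:320,200:260],(400,400),interpolation=2),cv2.resize(t[130:190,356:416],(400,400),interpolation=2)]))
E
```

```text
t0.1 at [ 286. -583.  230.] yaw26.2 w1.00 F [-0.3  0.2 -0.2]
 turn [-0.1  0.1 38.4] shift new [  4.11 -60.8    0.  ] old [ 40.97 -45.11   0.1 ]
[[454.46960508 119.83611215  60.        ]]
```

View pics/c.png

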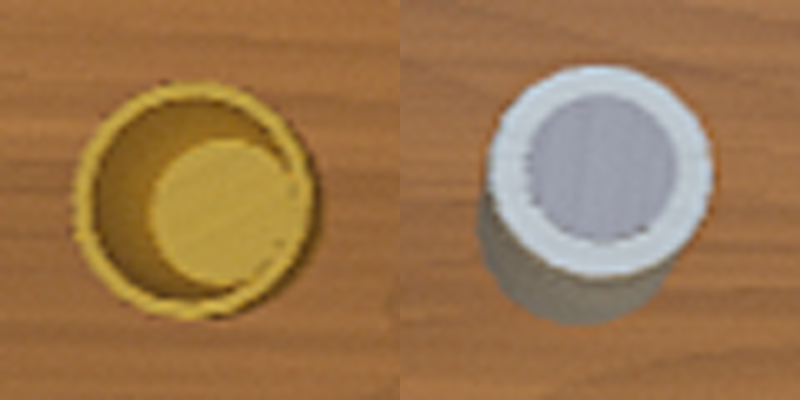

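Crop: the mortar rim is centred at top px (229,290). The right-hand tin's lid is complete and centred at (386,155), so it is the one farthest to the robot's right. Now I'll move.

Emit:
jog_arm([
  [[0,0,0,3.4,-3.76,0,1],[0,0,0,3.4,-3.76,0,1],[0,0,0,3.4,-3.76,0,1],[0,0,0,3.4,-3.76,0,1],[0,0,0,3.4,-3.76,0,1],[0,0,0,3.4,-3.76,0,1],[0,0,0,3.4,-3.76,0,1],[0,0,0,3.4,-3.76,0,1]],
], squeeze=45)

```text
clock: 1.1
position: [0.398, -0.1916, 0.231]
tool_rot: [[0.897, 0.441, -0.0], [0.441, -0.897, 0.0], [-0.0, -0.0, -1.0]]
force: [0.2, 0.3, -0.0]
width: 1.001
finger_force: 0.0
```

Emit:
jog_arm([
  [[0,0,0,3.4,-3.76,0,1],[0,0,0,3.4,-3.76,0,1],[0,0,0,3.4,-3.76,0,1],[0,0,0,3.4,-3.76,0,1],[0,0,9.6,0,0,0,1],[0,0,9.6,0,0,0,1],[0,0,9.6,0,0,0,1],[0,0,9.6,0,0,0,1]],
])

```text
clock: 2.1
position: [0.4533, 0.0016, 0.2308]
tool_rot: [[0.976, -0.217, -0.001], [-0.217, -0.976, 0.0], [-0.001, 0.0, -1.0]]
force: [0.1, 0.1, -0.2]
width: 0.998
finger_force: 0.0
```

```bash
python3 - <<'E'
from h import *
go(455,3,75,-12.2)
i=camera_info("wrist");T=i["camera_from_world"];print("cam",-T[:3,:3].T@T[:3,3],T[2,:3])
w=camera("wrist");cv2.imwrite("pics/w1.png",w[:,:,::-1])
E
```

```text
t2.1 at [453.   2. 231.] yaw-12.5 w1.00 F [ 0.1  0.1 -0.2]
 turn [ 0.   0.1 -0.3] shift new [ 0.14 -0.17 15.58] old [ 0.15 -0.18 15.58]
cam [ 0.52727847 -0.01621924  0.37258314] [-0.2920378   0.06429761 -0.95424302]
```

View pics/w1.png

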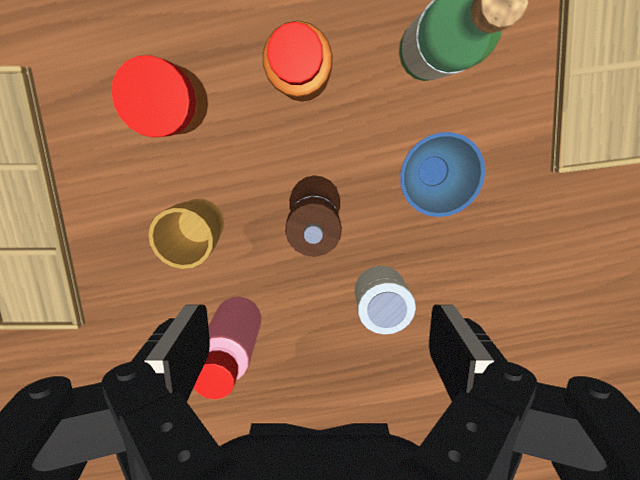

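Wrist view: the mill button is at (313,235), mortar rim (181,237), squat cap (152,96) and tall cap (296,52). I'll cross-check these while going down.

```bash
python3 - <<'E'
from h import *
for n,p,z in(("mill",(313,235),.118),("mortar",(181,237),.06),("squat",(152,96),.058),("tall",(296,52),.11)): print(n,ray("wrist",p,z)*1000)
E
```

```text
mill [[451.49505224   4.68323167 118.        ]]
mortar [[457.7097637  120.88094311  60.        ]]
squat [[571.51212161 106.14845607  58.        ]]
tall [[568.7350837  -11.42468402 110.        ]]
```

Emit:
jog_arm([
  [[0,0,0,0.1,-0.2,4,1],[0,0,0,0,0,4,1],[0,0,0,0,0,4,1],[0,0,0,0,0,3,1],[0,0,0,0,0,0.8,1],[0,0,0,0,0,0,1],[0,0,0,0,0,0,0.3],[0,0,0,0,0,0,0]],
], squeeze=45)

```text
clock: 3.15
position: [0.4565, 0.0033, 0.0746]
tool_rot: [[0.977, -0.212, 0.003], [-0.212, -0.977, -0.0], [0.003, -0.0, -1.0]]
force: [0.4, -0.5, -0.5]
width: 0.607
finger_force: 0.0
```

Emit:
jog_arm([
  [[0,0,0,0,0,0,0],[0,0,0,0,0,0,0],[0,0,0,0,0,0,0],[0,0,0,0,0,0,0],[0,0,0,0,0,-1,0],[0,0,0,0,0,-3,0],[0,0,0,0,0,-4,0],[0,0,0,0,0,-3,0]],
])

```text
clock: 4.15
position: [0.4548, 0.0032, 0.1845]
tool_rot: [[0.977, -0.212, 0.0], [-0.212, -0.977, -0.0], [0.0, 0.0, -1.0]]
force: [0.1, -0.3, -2.2]
width: 0.482
finger_force: 46.1
```

```bash
python3 - <<'E'
from h import *
go(509,299,184,-12.2)
E
```

```text
t4.2 at [455.   3. 185.] yaw-12.2 w0.48 F [ 0.1 -0.3 -2.2]
 turn [ 0. -0. -0.] shift new [ -0.95 -30.06   0.05] old [ -0.97 -30.06   0.05]
```

Emit:
jog_arm([
  [[0,0,0,-0.15,-3,0,0],[0,0,0,-0.15,-4.5,0,0],[0,0,0,-0.15,-5,0,0],[0,0,0,-0.15,-5,0,0],[0,0,0,-0.15,-5,0,0],[0,0,0,-0.1,-4.5,0,0],[0,0,0,-0.1,-3.06,0,0],[0,0,0,0,0,0,0]],
])

```text
clock: 5.15
position: [0.508, 0.3026, 0.183]
tool_rot: [[0.978, -0.207, -0.002], [-0.207, -0.978, 0.002], [-0.002, -0.002, -1.0]]
force: [0.2, 0.3, -2.8]
width: 0.478
finger_force: 46.2
```

Emit:
jog_arm([
  [[0,0,0,0,0,2,0],[0,0,0,0,0,3,0],[0,0,0,0,0,2.5,0],[0,0,0,0,0,1.5,0],[0,0,0,0,0,0.7,0],[0,0,0,0,0,0.3,0],[0,0,0,0,0,0,0],[0,0,0,0,0,0,0]],
])

```text
clock: 6.15
position: [0.5102, 0.2996, 0.0842]
tool_rot: [[0.977, -0.212, 0.002], [-0.212, -0.977, 0.001], [0.001, -0.001, -1.0]]
force: [0.3, 0.1, -1.7]
width: 0.477
finger_force: 46.5
```

```bash
python3 - <<'E'
from h import *
go(509,299,80,-12.2)
cv2.imwrite("pics/s2.png",camera("scene")[80:320,220:540,::-1].repeat(2,0).repeat(2,1))
E
```

```text
t6.2 at [510. 300.  84.] yaw-12.2 w0.48 F [ 0.3  0.1 -1.7]
 turn [-0.1 -0.1 -0. ] shift new [-0.11  0.08  0.42] old [-0.11  0.08  0.42]
```

View pics/s2.png

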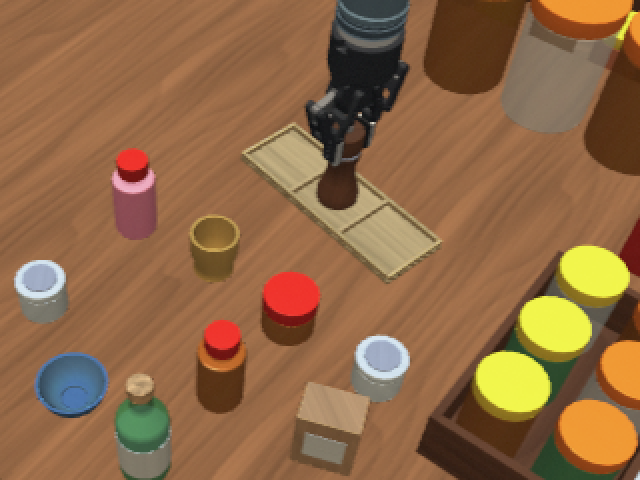

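The mill hangs upright over the middle cell, at crop px (338,190). Lowering the last few mm.

Emit:
jog_arm([
  [[0,0,0,0,0,0.2,0],[0,0,0,0,0,0.1,0],[0,0,0,0,0,0.1,0],[0,0,0,0,0,0.05,0],[0,0,0,0,0,0,0],[0,0,0,0,0,0,0],[0,0,0,0,0,0,0],[0,0,0,0,0,0,0]],
])

```text
clock: 7.2
position: [0.5099, 0.2992, 0.0796]
tool_rot: [[0.977, -0.212, 0.001], [-0.212, -0.977, -0.0], [0.001, 0.0, -1.0]]
force: [-1.6, -0.8, 5.1]
width: 0.478
finger_force: 46.8
```

Emit:
jog_arm([
  [[0,0,0,0,0,0,0.6],[0,0,0,0,0,0,0.8],[0,0,0,0,0,0,0.8],[0,0,0,0,0,0,0.8],[0,0,0,0,0,-2,0.8],[0,0,0,0,0,-4,0.8],[0,0,0,0,0,-4.5,1],[0,0,0,0,0,-4.5,1]],
])

```text
clock: 8.2
position: [0.5096, 0.2995, 0.2318]
tool_rot: [[0.977, -0.211, 0.002], [-0.211, -0.977, 0.001], [0.001, -0.001, -1.0]]
force: [0.8, -0.4, 0.1]
width: 1.0
finger_force: 0.0
```

```bash
python3 - <<'E'
from h import *
go(570,-9,231,-12.2)
E
```

```text
t8.2 at [510. 299. 232.] yaw-12.2 w1.00 F [ 0.8 -0.4  0.1]
 turn [-0.1 -0.1  0. ] shift new [12.42 28.87  0.08] old [12.42 28.88  0.06]
```

Emit:
jog_arm([
  [[0,0,0,1.5,3.5,0,1],[0,0,0,2,4.65,0,1],[0,0,0,2,4.65,0,1],[0,0,0,2,4.65,0,1],[0,0,0,2,4.65,0,1],[0,0,0,1.7,4,0,1],[0,0,0,1.22,2.8,0,1],[0,0,0,0,0,0,1]],
])

```text
clock: 9.2
position: [0.5705, -0.0137, 0.23]
tool_rot: [[0.976, -0.218, 0.002], [-0.218, -0.976, -0.002], [0.002, 0.001, -1.0]]
force: [-0.4, 0.7, 0.1]
width: 0.999
finger_force: 0.0
```

```bash
python3 - <<'E'
from h import *
go(570,-9,46,-12.2)
cv2.imwrite("pics/w2.png",camera("wrist")[:,:,::-1])
E
```

```text
t9.2 at [571. -14. 230.] yaw-12.6 w1.00 F [-0.4  0.7  0.1]
 turn [ 0.1 -0.1 -0.4] shift new [-0.15 -0.45 18.4 ] old [-0.19 -0.47 18.4 ]
```

View pics/w2.png

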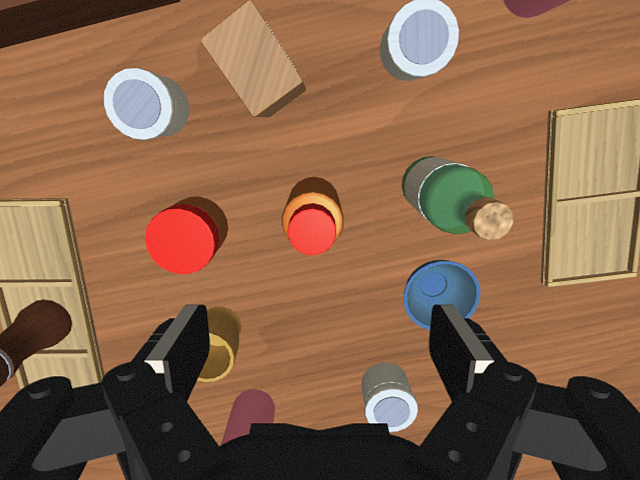

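Wrist view: the jar cap is at (312,229), midway between the fingers. Bottle (450,200) and squat jar (182,240) are both clear of the finger lines. Descending.

Emit:
jog_arm([
  [[0,0,0,0,0,3,1],[0,0,0,0,0,4.5,1],[0,0,0,0,0,4.5,1],[0,0,0,0,0,3.7,1],[0,0,0,0,0,2,1],[0,0,0,0,0,0.7,1],[0,0,0,0,0,0,1],[0,0,0,0,0,0,0]],
])

```text
clock: 10.25
position: [0.5713, -0.0095, 0.0464]
tool_rot: [[0.977, -0.212, 0.003], [-0.212, -0.977, -0.0], [0.003, -0.001, -1.0]]
force: [1.1, -0.9, -0.0]
width: 0.817
finger_force: 0.0
```

Emit:
jog_arm([
  [[0,0,0,0,0,0,0],[0,0,0,0,0,0,0],[0,0,0,0,0,0,0],[0,0,0,0,0,0,0],[0,0,0,0,0,-1,0],[0,0,0,0,0,-4,0],[0,0,0,0,0,-5,0],[0,0,0,0,0,-3,0]],
])

```text
clock: 11.25
position: [0.5701, -0.0098, 0.1769]
tool_rot: [[0.977, -0.212, 0.002], [-0.212, -0.977, -0.0], [0.002, -0.0, -1.0]]
force: [0.4, 0.1, -3.5]
width: 0.575
finger_force: 47.7
```

```bash
python3 - <<'E'
from h import *
go(592,281,176,-12.2)
E
```

```text
t11.2 at [570. -10. 177.] yaw-12.2 w0.57 F [ 0.4  0.1 -3.5]
 turn [-0.  -0.1 -0. ] shift new [ -4.01 -28.89   0.09] old [ -4.02 -28.89   0.09]
```

Emit:
jog_arm([
  [[0,0,0,-0.5,-3,0,0],[0,0,0,-0.7,-4.5,0,0],[0,0,0,-0.7,-5,0,0],[0,0,0,-0.7,-5,0,0],[0,0,0,-0.6,-4.5,0,0],[0,0,0,-0.5,-4,0,0],[0,0,0,-0.3,-2.9,0,0],[0,0,0,0,0,0,0]],
])

```text
clock: 12.25
position: [0.5896, 0.2853, 0.174]
tool_rot: [[0.979, -0.206, -0.003], [-0.206, -0.979, 0.002], [-0.003, -0.002, -1.0]]
force: [-0.5, 0.6, -3.0]
width: 0.574
finger_force: 47.8
```

Emit:
jog_arm([
  [[0,0,0,0,0,2,0],[0,0,0,0,0,3.5,0],[0,0,0,0,0,3.5,0],[0,0,0,0,0,2,0],[0,0,0,0,0,0.6,0],[0,0,0,0,0,0.3,0],[0,0,0,0,0,0,0],[0,0,0,0,0,0,0]],
])

```text
clock: 13.25
position: [0.5928, 0.2819, 0.0572]
tool_rot: [[0.977, -0.212, 0.002], [-0.212, -0.977, 0.001], [0.002, -0.002, -1.0]]
force: [-0.4, 0.2, -4.0]
width: 0.574
finger_force: 47.8
```

```bash
python3 - <<'E'
from h import *
go(592,281,52,-12.2)
E
```

```text
t13.2 at [593. 282.  57.] yaw-12.2 w0.57 F [-0.4  0.2 -4. ]
 turn [-0.1 -0.1 -0. ] shift new [-0.06  0.11  0.52] old [-0.06  0.11  0.52]
```

Emit:
jog_arm([
  [[0,0,0,0,0,0.2,0],[0,0,0,0,0,0.15,0],[0,0,0,0,0,0.1,0],[0,0,0,0,0,0.08,0],[0,0,0,0,0,0,0],[0,0,0,0,0,0,0],[0,0,0,0,0,0,0],[0,0,0,0,0,0,0]],
])

```text
clock: 14.25
position: [0.592, 0.2813, 0.0513]
tool_rot: [[0.977, -0.212, 0.0], [-0.212, -0.977, -0.0], [0.0, 0.0, -1.0]]
force: [-3.2, -1.7, 5.9]
width: 0.577
finger_force: 48.4
```

Emit:
jog_arm([
  [[0,0,0,0,0,0,0.7],[0,0,0,0,0,0,0.85],[0,0,0,0,0,0,0.85],[0,0,0,0,0,0,0.85],[0,0,0,0,0,-2,0.85],[0,0,0,0,0,-5,0.85],[0,0,0,0,0,-5.5,1],[0,0,0,0,0,-5,1]],
])

```text
clock: 15.25
position: [0.5923, 0.2818, 0.2294]
tool_rot: [[0.977, -0.211, 0.003], [-0.211, -0.977, 0.001], [0.002, -0.002, -1.0]]
force: [-0.3, 0.7, -0.4]
width: 1.001
finger_force: 0.0
```

```bash
python3 - <<'E'
from h import *
go(456,121,227,-12.2)
E
```

```text
t15.2 at [592. 282. 229.] yaw-12.2 w1.00 F [-0.3  0.7 -0.4]
 turn [-0.1 -0.1 -0. ] shift new [-9.92 18.6   0.24] old [-9.92 18.6   0.18]
```

Emit:
jog_arm([
  [[0,0,0,-1.4,2.6,0,1],[0,0,0,-2,3.7,0,1],[0,0,0,-2.1,4,0,1],[0,0,0,-2,3.7,0,1],[0,0,0,-1.5,2.8,0,1],[0,0,0,-0.9,1.8,0,1],[0,0,0,0,0,2,1],[0,0,0,0,0,4,1]],
])

```text
clock: 16.25
position: [0.4585, 0.121, 0.1684]
tool_rot: [[0.977, -0.212, 0.009], [-0.212, -0.977, 0.001], [0.008, -0.002, -1.0]]
force: [0.0, -0.3, -1.1]
width: 1.002
finger_force: 0.0
```

```bash
python3 - <<'E'
from h import *
go(456,121,18,-12.2)
E
```

```text
t16.2 at [458. 121. 168.] yaw-12.3 w1.00 F [ 0.  -0.3 -1.1]
 turn [-0.1 -0.5 -0.1] shift new [-0.24  0.05 15.04] old [-0.37  0.08 15.04]
```

Emit:
jog_arm([
  [[0,0,0,0,0,4,1],[0,0,0,0,0,4,1],[0,0,0,0,0,3.5,1],[0,0,0,0,0,2,1],[0,0,0,0,0,1,1],[0,0,0,0,0,0.4,1],[0,0,0,0,0,0,1],[0,0,0,0,0,0,0]],
], squeeze=55)

```text
clock: 17.25
position: [0.4567, 0.1207, 0.0174]
tool_rot: [[0.977, -0.212, 0.002], [-0.212, -0.977, 0.0], [0.002, -0.001, -1.0]]
force: [-0.6, 0.0, 0.1]
width: 0.815
finger_force: 0.0
```

Emit:
jog_arm([
  [[0,0,0,0,0,0,0],[0,0,0,0,0,0,0],[0,0,0,0,0,0,0],[0,0,0,0,0,0,0],[0,0,0,0,0,-1,0],[0,0,0,0,0,-3,0],[0,0,0,0,0,-4,0],[0,0,0,0,0,-2,0]],
])

```text
clock: 18.25
position: [0.456, 0.1203, 0.1182]
tool_rot: [[0.977, -0.212, 0.002], [-0.212, -0.977, -0.0], [0.002, -0.0, -1.0]]
force: [0.5, 0.3, -2.6]
width: 0.628
finger_force: 58.7
```

```bash
python3 - <<'E'
from h import *
go(426,317,118,-12.2)
E
```

```text
t18.2 at [456. 120. 118.] yaw-12.2 w0.63 F [ 0.5  0.3 -2.6]
 turn [-0.  -0.1 -0. ] shift new [ -7.09 -18.59   0.02] old [ -7.1  -18.59   0.02]
```

Emit:
jog_arm([
  [[0,0,0,-1.6,-2.5,0,0],[0,0,0,-2,-3.5,0,0],[0,0,0,-1.7,-4,0,0],[0,0,0,-1.2,-4,0,0],[0,0,0,-0.6,-3,0,0],[0,0,0,0,-1.6,0,0],[0,0,0,0,0,0,0],[0,0,0,0,0,0,0]],
])

```text
clock: 19.25
position: [0.4259, 0.3149, 0.1159]
tool_rot: [[0.977, -0.214, -0.001], [-0.214, -0.977, -0.003], [-0.0, 0.003, -1.0]]
force: [0.9, -0.1, -3.0]
width: 0.629
finger_force: 58.7
```

Emit:
jog_arm([
  [[0,0,0,0,0,2,0],[0,0,0,0,0,3,0],[0,0,0,0,0,2.5,0],[0,0,0,0,0,1,0],[0,0,0,0,0,0.4,0],[0,0,0,0,0,0.2,0],[0,0,0,0,0,0,0],[0,0,0,0,0,0,0]],
])

```text
clock: 20.25
position: [0.4263, 0.3177, 0.0262]
tool_rot: [[0.977, -0.212, 0.001], [-0.212, -0.977, 0.001], [0.001, -0.001, -1.0]]
force: [-0.2, 0.5, -2.9]
width: 0.628
finger_force: 58.7
```

```bash
python3 - <<'E'
from h import *
go(426,317,23,-12.2)
cv2.imwrite("pics/s3.png",camera("scene")[80:320,220:540,::-1].repeat(2,0).repeat(2,1))
E
```

```text
t20.2 at [426. 318.  26.] yaw-12.2 w0.63 F [-0.2  0.5 -2.9]
 turn [-0.1 -0.1 -0. ] shift new [-0.02  0.08  0.32] old [-0.02  0.08  0.32]
```

View pics/s3.png

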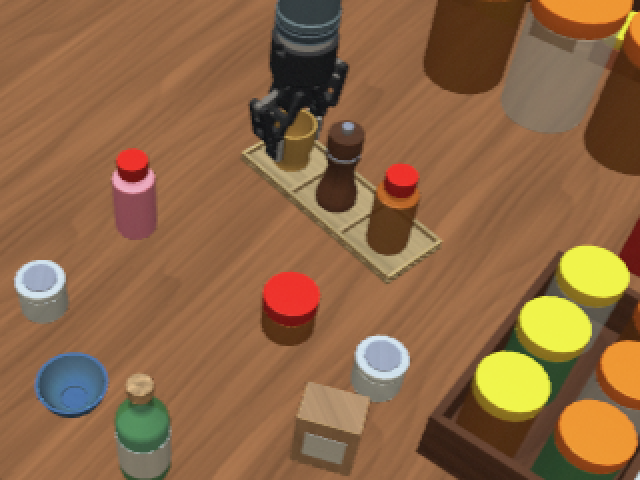

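The mill (338,170) and tall jar (392,215) stand upright in their cells, and the mortar (295,140) is over its end cell. Lowering it.

Emit:
jog_arm([
  [[0,0,0,0,0,0.15,0],[0,0,0,0,0,0.1,0],[0,0,0,0,0,0.08,0],[0,0,0,0,0,0.05,0],[0,0,0,0,0,0,0],[0,0,0,0,0,0,0],[0,0,0,0,0,0,0],[0,0,0,0,0,0,0]],
])

```text
clock: 21.3
position: [0.4259, 0.3173, 0.0227]
tool_rot: [[0.977, -0.212, 0.0], [-0.212, -0.977, -0.001], [0.001, 0.001, -1.0]]
force: [-2.8, -1.4, 5.9]
width: 0.629
finger_force: 58.2
```

Emit:
jog_arm([
  [[0,0,0,0,0,0,0.7],[0,0,0,0,0,0,0.9],[0,0,0,0,0,0,0.9],[0,0,0,0,0,0,0.9],[0,0,0,0,0,-2,0.9],[0,0,0,0,0,-5,0.9],[0,0,0,0,0,-5.5,1],[0,0,0,0,0,-5,1]],
])

```text
clock: 22.3
position: [0.4258, 0.3178, 0.2001]
tool_rot: [[0.977, -0.211, 0.002], [-0.211, -0.977, 0.001], [0.002, -0.002, -1.0]]
force: [0.5, 0.3, 0.0]
width: 1.001
finger_force: 0.0
```

```bash
python3 - <<'E'
from h import *
go(571,109,200,-12.2)
E
```

```text
t22.3 at [426. 318. 200.] yaw-12.2 w1.00 F [0.5 0.3 0. ]
 turn [-0.1 -0.1  0. ] shift new [1.860e+01 1.734e+01 1.000e-02] old [1.860e+01 1.734e+01 1.000e-02]
```

Emit:
jog_arm([
  [[0,0,0,2,2,0,1],[0,0,0,3.3,3.1,0,1],[0,0,0,3.6,3.3,0,1],[0,0,0,3.6,3.3,0,1],[0,0,0,3.3,3.1,0,1],[0,0,0,2,1.7,0,1],[0,0,0,0.8,0.8,0,1],[0,0,0,0,0,3,1]],
])

```text
clock: 23.3
position: [0.5739, 0.1093, 0.1701]
tool_rot: [[0.977, -0.213, 0.008], [-0.213, -0.977, 0.002], [0.007, -0.003, -1.0]]
force: [0.4, -0.0, -0.6]
width: 0.999
finger_force: 0.0
```

```bash
python3 - <<'E'
from h import *
go(571,109,20,-12.2)
E
```

```text
t23.3 at [574. 109. 170.] yaw-12.3 w1.00 F [ 0.4 -0.  -0.6]
 turn [-0.2 -0.4 -0.1] shift new [-0.28  0.09 15.01] old [-0.38  0.14 15.01]
```

Emit:
jog_arm([
  [[0,0,0,0,0,4,1],[0,0,0,0,0,4,1],[0,0,0,0,0,3.5,1],[0,0,0,0,0,2,1],[0,0,0,0,0,1,1],[0,0,0,0,0,0.5,1],[0,0,0,0,0,0,1],[0,0,0,0,0,0,0]],
], squeeze=45)

```text
clock: 24.3
position: [0.5719, 0.109, 0.0178]
tool_rot: [[0.977, -0.212, 0.002], [-0.212, -0.977, 0.0], [0.002, -0.001, -1.0]]
force: [-0.3, 1.1, 0.7]
width: 0.82
finger_force: 0.0
```

Emit:
jog_arm([
  [[0,0,0,0,0,0,0],[0,0,0,0,0,0,0],[0,0,0,0,0,0,0],[0,0,0,0,0,0,0],[0,0,0,0,0,-2,0],[0,0,0,0,0,-5,0],[0,0,0,0,0,-5.5,0],[0,0,0,0,0,-5.5,0]],
])

```text
clock: 25.3
position: [0.5696, 0.1082, 0.1981]
tool_rot: [[0.977, -0.212, -0.002], [-0.212, -0.977, -0.001], [-0.002, 0.001, -1.0]]
force: [0.6, -0.3, -3.3]
width: 0.7
finger_force: 49.6
```

```bash
python3 - <<'E'
from h import *
go(473,-274,200,-5.1)
E
```

```text
t25.3 at [570. 108. 198.] yaw-12.2 w0.70 F [ 0.6 -0.3 -3.3]
 turn [ 0.1  0.1 -7.1] shift new [-6.23 38.92 -0.19] old [-1.35 39.4  -0.14]
```

Emit:
jog_arm([
  [[0,0,-3.5,0,0,0,0],[0,0,-3.6,0,0,0,0],[0,0,0,-0.6,4,0,0],[0,0,0,-0.9,5.5,0,0],[0,0,0,-0.9,5.5,0,0],[0,0,0,-0.9,5.5,0,0],[0,0,0,-0.9,5.5,0,0],[0,0,0,-0.9,5.5,0,0]],
])

```text
clock: 26.3
position: [0.4903, -0.2018, 0.1968]
tool_rot: [[0.996, -0.089, -0.001], [-0.089, -0.996, 0.0], [-0.001, -0.0, -1.0]]
force: [0.0, 0.3, -1.7]
width: 0.703
finger_force: 49.8
```

Emit:
jog_arm([
  [[0,0,0,-0.7,4.4,0,0],[0,0,0,-0.4,3,0,0],[0,0,0,0,0,2,0],[0,0,0,0,0,3,0],[0,0,0,0,0,3,0],[0,0,0,0,0,2,0],[0,0,0,0,0,0,0],[0,0,0,0,0,0,0]],
])

```text
clock: 27.3
position: [0.4747, -0.2733, 0.0976]
tool_rot: [[0.996, -0.089, 0.001], [-0.089, -0.996, -0.0], [0.001, 0.0, -1.0]]
force: [0.2, 0.3, -1.7]
width: 0.704
finger_force: 49.8
```

```bash
python3 - <<'E'
from h import *
go(473,-274,23,-5.1)
cv2.imwrite("pics/s4.png",camera("scene")[180:420,120:440,::-1].repeat(2,0).repeat(2,1))
E
```

```text
t27.3 at [ 475. -273.   98.] yaw-5.1 w0.70 F [ 0.2  0.3 -1.7]
 turn [ 0.  -0.1 -0. ] shift new [-0.17  0.08  7.46] old [-0.17  0.08  7.46]
```

View pics/s4.png

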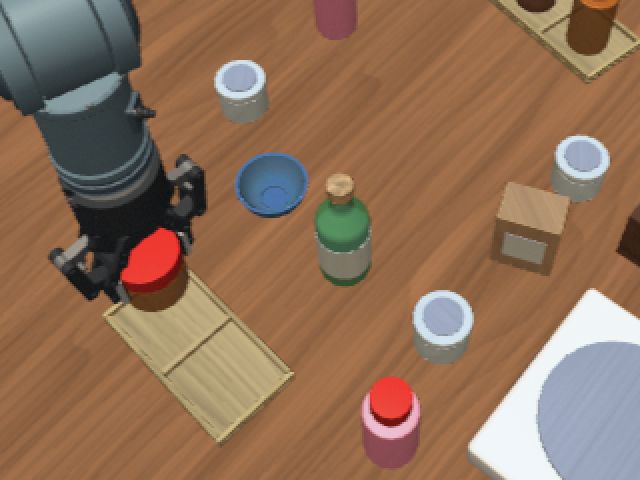

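The squat jar is over the near cell, at crop px (155,270). Lowering.

Emit:
jog_arm([
  [[0,0,0,-0.1,0.1,2,0],[0,0,0,0,0,2.5,0],[0,0,0,0,0,1.5,0],[0,0,0,0,0,0.7,0],[0,0,0,0,0,0.3,0],[0,0,0,0,0,0,0],[0,0,0,0,0,0,0],[0,0,0,0,0,0,0]],
])

```text
clock: 28.35
position: [0.4737, -0.2743, 0.0272]
tool_rot: [[0.996, -0.089, 0.001], [-0.089, -0.996, -0.001], [0.001, 0.0, -1.0]]
force: [0.2, -0.1, -1.6]
width: 0.699
finger_force: 49.8
```

Emit:
jog_arm([
  [[0,0,0,0,0,0.15,0],[0,0,0,0,0,0.15,0],[0,0,0,0,0,0.1,0],[0,0,0,0,0,0.1,0],[0,0,0,0,0,0,0],[0,0,0,0,0,0,0],[0,0,0,0,0,0,0],[0,0,0,0,0,0,0]],
])

```text
clock: 29.35
position: [0.4732, -0.274, 0.023]
tool_rot: [[0.996, -0.089, -0.001], [-0.089, -0.996, -0.0], [-0.001, 0.0, -1.0]]
force: [-4.0, 1.9, 8.9]
width: 0.705
finger_force: 50.7
```

Emit:
jog_arm([
  [[0,0,0,0,0,0,0.8],[0,0,0,0,0,0,0.95],[0,0,0,0,0,0,0.95],[0,0,0,0,0,0,0.95],[0,0,0,0,0,-2,0.95],[0,0,0,0,0,-5,0.95],[0,0,0,0,0,-5.5,1],[0,0,0,0,0,-5.5,1]],
])

```text
clock: 30.35
position: [0.4734, -0.2739, 0.2048]
tool_rot: [[0.996, -0.089, 0.001], [-0.089, -0.996, -0.001], [0.001, 0.001, -1.0]]
force: [0.7, 0.1, -0.1]
width: 0.998
finger_force: 0.0
```

```bash
python3 - <<'E'
from h import *
go(686,-122,200,-5.1)
E
```

```text
t30.4 at [ 473. -274.  205.] yaw-5.1 w1.00 F [ 0.7  0.1 -0.1]
 turn [ 0.  -0.1 -0. ] shift new [ 19.83 -17.02   0.48] old [ 19.82 -17.02   0.5 ]
```

Emit:
jog_arm([
  [[0,0,0,2.2,-1.9,0,1],[0,0,0,3.5,-3,0,1],[0,0,0,3.8,-3.2,0,1],[0,0,0,3.8,-3.2,0,1],[0,0,0,3.2,-2.8,0,1],[0,0,0,2.2,-1.9,0,1],[0,0,0,1.1,-1,0,1],[0,0,0,0,0,0.5,1]],
])

```text
clock: 31.35
position: [0.6864, -0.1215, 0.1977]
tool_rot: [[0.996, -0.088, 0.002], [-0.088, -0.996, 0.0], [0.002, -0.0, -1.0]]
force: [-0.4, 0.5, 0.2]
width: 1.001
finger_force: 0.0
```

```bash
python3 - <<'E'
from h import *
go(686,-122,12,-5.1)
cv2.imwrite("pics/w5.png",camera("wrist")[:,:,::-1])
E
```

```text
t31.4 at [ 686. -121.  198.] yaw-5.0 w1.00 F [-0.4  0.5  0.2]
 turn [-0.  -0.1  0.1] shift new [-0.04  0.06 18.57] old [-0.07  0.06 18.57]
```

View pics/w5.png

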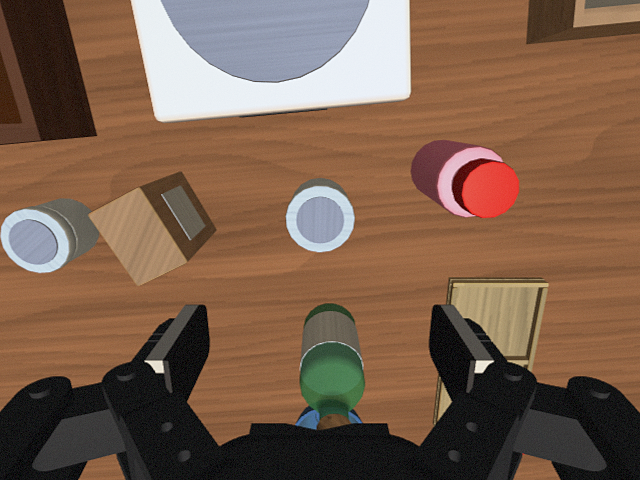

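Wrist view: the tin's lid is at (320,219), centred. The carton's nearest corner is at (215,230) and the pink jar at (412,165), both clear of the fingers.

Emit:
jog_arm([
  [[0,0,0,0,0,3,1],[0,0,0,0,0,4.5,1],[0,0,0,0,0,4.5,1],[0,0,0,0,0,3.5,1],[0,0,0,0,0,2,1],[0,0,0,0,0,0.9,1],[0,0,0,0,0,0.1,1],[0,0,0,0,0,0,0]],
], squeeze=40)

```text
clock: 32.4
position: [0.6871, -0.1226, 0.0134]
tool_rot: [[0.996, -0.089, 0.003], [-0.089, -0.996, -0.0], [0.003, 0.0, -1.0]]
force: [0.0, 0.3, -0.2]
width: 0.819
finger_force: 0.0
```

Emit:
jog_arm([
  [[0,0,0,0,0,0,0],[0,0,0,0,0,0,0],[0,0,0,0,0,0,0],[0,0,0,0,0,0,0],[0,0,0,0,0,-2,0],[0,0,0,0,0,-5,0],[0,0,0,0,0,-5.5,0],[0,0,0,0,0,-4.5,0]],
])

```text
clock: 33.4
position: [0.6858, -0.1223, 0.1845]
tool_rot: [[0.996, -0.089, 0.001], [-0.089, -0.996, -0.0], [0.001, 0.0, -1.0]]
force: [0.1, -0.1, -1.3]
width: 0.642
finger_force: 42.7
```

```bash
python3 - <<'E'
from h import *
go(557,-282,180,-5.1)
E
```

```text
t33.4 at [ 686. -122.  185.] yaw-5.1 w0.64 F [ 0.1 -0.1 -1.3]
 turn [ 0.  -0.1 -0. ] shift new [-11.41  17.05   0.45] old [-11.4   17.05   0.44]
```

Emit:
jog_arm([
  [[0,0,0,-1.3,2,0,0],[0,0,0,-2.1,3.1,0,0],[0,0,0,-2.6,3.8,0,0],[0,0,0,-2.5,3.7,0,0],[0,0,0,-1.9,2.9,0,0],[0,0,0,-1,1.55,0,0],[0,0,0,0,0,2,0],[0,0,0,0,0,4,0]],
])

```text
clock: 34.4
position: [0.5596, -0.2805, 0.1219]
tool_rot: [[0.996, -0.087, 0.005], [-0.087, -0.996, -0.0], [0.005, -0.0, -1.0]]
force: [0.3, 0.2, -1.5]
width: 0.639
finger_force: 42.7
```

Emit:
jog_arm([
  [[0,0,0,0,0,4,0],[0,0,0,0,0,3.2,0],[0,0,0,0,0,1.5,0],[0,0,0,0,0,0.7,0],[0,0,0,0,0,0.2,0],[0,0,0,0,0,0,0],[0,0,0,0,0,0,0],[0,0,0,0,0,0,0]],
])

```text
clock: 35.4
position: [0.5574, -0.2824, 0.0265]
tool_rot: [[0.996, -0.09, 0.001], [-0.09, -0.996, -0.001], [0.001, 0.001, -1.0]]
force: [-0.9, -0.6, -1.2]
width: 0.639
finger_force: 42.7
```

```bash
python3 - <<'E'
from h import *
go(557,-282,19,-5.1)
E
```

```text
t35.4 at [ 557. -282.   27.] yaw-5.1 w0.64 F [-0.9 -0.6 -1.2]
 turn [ 0.  -0.1 -0. ] shift new [-0.04 -0.03  0.75] old [-0.04 -0.03  0.75]
```

Emit:
jog_arm([
  [[0,0,0,0,0,0.25,0],[0,0,0,0,0,0.2,0],[0,0,0,0,0,0.15,0],[0,0,0,0,0,0.1,0],[0,0,0,0,0,0.06,0],[0,0,0,0,0,0,0],[0,0,0,0,0,0,0],[0,0,0,0,0,0,0]],
])

```text
clock: 36.4
position: [0.5567, -0.2819, 0.0187]
tool_rot: [[0.996, -0.089, -0.001], [-0.089, -0.996, 0.0], [-0.001, 0.0, -1.0]]
force: [-3.0, 1.4, 4.8]
width: 0.639
finger_force: 43.0
```

Emit:
jog_arm([
  [[0,0,0,0,0,0,0.75],[0,0,0,0,0,0,0.9],[0,0,0,0,0,0,0.9],[0,0,0,0,0,0,0.9],[0,0,0,0,0,-2,0.9],[0,0,0,0,0,-5,0.9],[0,0,0,0,0,-5.5,1],[0,0,0,0,0,-5.5,1]],
])

```text
clock: 37.4
position: [0.5572, -0.282, 0.2014]
tool_rot: [[0.996, -0.089, 0.002], [-0.089, -0.996, -0.001], [0.002, 0.001, -1.0]]
force: [0.2, -0.7, 0.0]
width: 0.998
finger_force: 0.0
```

Emit:
jog_arm([
  [[0,0,0,-3,2,0,1],[0,0,0,-4,3,0,1],[0,0,0,-4,3,0,1],[0,0,0,-4,4,0,1],[0,0,0,-3,3,0,1],[0,0,0,-2,2,0,1],[0,0,0,0,0,0,1],[0,0,0,0,0,0,1]],
])

```text
clock: 38.4
position: [0.3441, -0.4326, 0.199]
tool_rot: [[0.996, -0.088, 0.002], [-0.088, -0.996, -0.0], [0.002, 0.0, -1.0]]
force: [0.3, 0.1, 0.4]
width: 0.997
finger_force: 0.0
```

```bash
python3 - <<'E'
from h import *
cv2.imwrite("pics/top9.png",camera("top")[:,:,::-1]);cv2.imwrite("pics/scene9.png",camera("scene")[90:450,100:580,::-1])
E
```

```text
(no output)
```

View pics/top9.png

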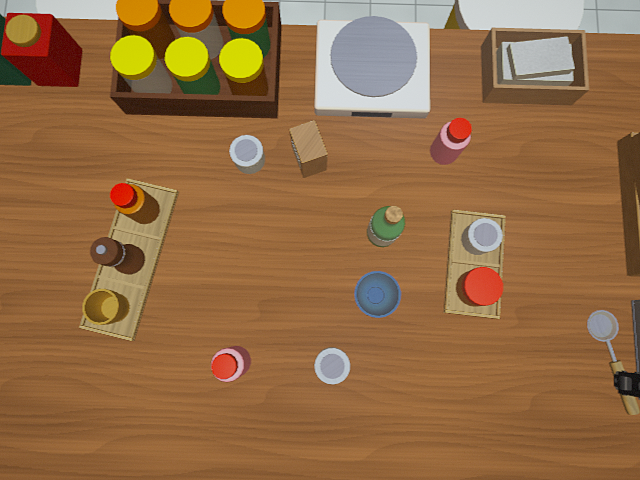

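View pics/scene9.png

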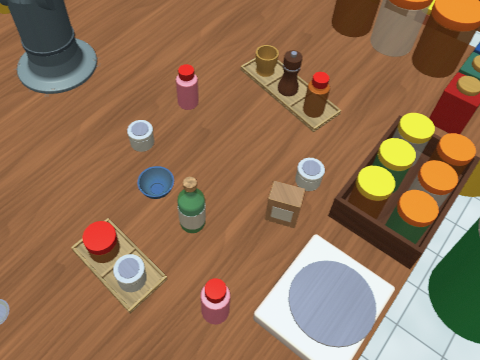

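Both views show all five pieces upright in their cells. The bystanders are still at their original pixels: bottle (387,222), carton (309,148), bowl (377,294).

```bash
python3 -c "from cell import *; print(job_done())"
```

```text
the job is handed in; nothing more can be done
None
```

Both gift sets are made up and handed in at about 38.5 s: all five pieces stand upright in their cells, and the bystanders and look-alikes were left where they were.

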